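Move the milling toolholders to the other rack in station order

TASK

Move the four milling toolholders out of the rack they stand in and into the empty rack beside it, keeping them in the same order from left to right so that the stations still match the program. Lower each one right down into its socket before letting it go, so that it stands upright with its flange resting on the socket, and do not knock the toolholders against each other.

Things in the scene. Friction and masses are not known exactly. Their poses are not given: they have to be found in the camera images.
- collet_chuck: Collet chuck, 0.45 kg: wide dark slotted nut, 10 mm end mill in it. Flange 46 mm wide, 20 mm high; origin on the axis at its underside, z up the axis. Below it, in the socket: cone, 32 mm narrowing to 18 mm at 48 mm, and 12 mm stud to 68 mm deep. Heights above origin: nut 42 mm wide from 40 to 64 mm (grip at 52), cutter tip 90 mm.
- drill_chuck: Drill chuck, 0.45 kg: dark finely ribbed sleeve, conical nose, thin 6 mm drill. Flange 46 mm wide, 20 mm high; origin on the axis at its underside, z up the axis. Below it, in the socket: cone, 32 mm narrowing to 18 mm at 48 mm, and 12 mm stud to 68 mm deep. Heights above origin: sleeve 37 mm wide from 30 to 74 mm (grip at 56), drill tip 99 mm.
- face_mill: Face mill, 0.5 kg: short wide dark flat-topped head, four small brass-coloured inserts on its rim. Flange 46 mm wide, 20 mm high; origin on the axis at its underside, z up the axis. Below it, in the socket: cone, 32 mm narrowing to 18 mm at 48 mm, and 12 mm stud to 68 mm deep. Heights above origin: head 44 mm wide from 28 to 64 mm (grip at 48), inserts above 55 mm, 48 mm over them.
- end_mill_holder: End-mill holder, 0.4 kg: slim bright steel cylinder, thick 16 mm end mill. Flange 46 mm wide, 20 mm high; origin on the axis at its underside, z up the axis. Below it, in the socket: cone, 32 mm narrowing to 18 mm at 48 mm, and 12 mm stud to 68 mm deep. Heights above origin: cylinder 28 mm wide from 26 to 64 mm (grip at 52), cutter tip 92 mm.
- socket_a: One of the source rack's four fixed grey plastic sockets, 76 mm (y) by 72 mm (x), 18 mm thick, 35 mm through hole. The collet chuck stands in it at the start; which place along the rack this socket has differs from start to start. Origin: centre of the hole at the top face, 80 mm above the bench; z up, y along the row.
- socket_b: One of the source rack's four fixed grey plastic sockets, 76 mm (y) by 72 mm (x), 18 mm thick, 35 mm through hole. The drill chuck stands in it at the start; which place along the rack this socket has differs from start to start. Origin: centre of the hole at the top face, 80 mm above the bench; z up, y along the row.
- socket_c: One of the source rack's four fixed grey plastic sockets, 76 mm (y) by 72 mm (x), 18 mm thick, 35 mm through hole. The face mill stands in it at the start; which place along the rack this socket has differs from start to start. Origin: centre of the hole at the top face, 80 mm above the bench; z up, y along the row.
- socket_d: One of the source rack's four fixed grey plastic sockets, 76 mm (y) by 72 mm (x), 18 mm thick, 35 mm through hole. The end-mill holder stands in it at the start; which place along the rack this socket has differs from start to start. Origin: centre of the hole at the top face, 80 mm above the bench; z up, y along the row.
- source_rack: Fixed dark green steel rack, 336 mm long (y), 98 mm deep (x); origin on the bench under its middle, z up, +y along the row to the robot's left (within 0.3 rad). It carries the four sockets in which the toolholders stand at the start, centred at y = +120, +40, -40, -120 mm, x = 0, tops 80 mm above the bench. It stands left or right of the target rack.
- target_rack: Fixed dark green steel rack, 336 mm long (y), 98 mm deep (x); origin on the bench under its middle, z up, +y along the row to the robot's left (within 0.3 rad). Four empty grey sockets with 35 mm through holes at y = +120, +40, -40, -120 mm, x = 0, tops 80 mm above the bench: a seated toolholder's flange rests there, within 2 mm of the hole's axis. The cone guides itself in from some mm off.

How it is judged:
By the outcome, as a careful person would: the job done as asked, in the order asked, and still so for the second after the job is handed in, with the robot touching nothing.
It also fails if it takes over 106 s, if anything falls off the work surface, if the arm or the gripper's body presses on something with over 40 N, if the wrist force passes 120 N, or if a joint passes its speed limit or range.

ROBOT

A 6-joint arm with a two-finger parallel gripper is mounted at the origin on the work surface. World frame = base frame: x ahead of the robot, y to its left, z up, the work surface at z = 0. Lengths are in m, angles in rad, forces in N, time in s.
With the tool pointing down it reaches from about 0.275 to 0.75 m from the base axis. Payload 10.2 kg.
Tool frame: the origin (TCP) lies between the finger pads; the fingertips stand 11 mm ahead of it and the grasp point (between the pads) lies 8 mm behind it; z points along the fingers, y is the direction in which the jaws open and shut (so a half turn about z gives the same grasp; the last joint's range is limited). The gripper opens to 88 mm and grips with 3 to 60 N. Pads are 18 mm wide; open, the fingers measure 123 mm over their backs; the gripper's body (75 mm by 187 mm) begins 45 mm behind the grasp point.
Start: joints at [-1.39, 0.313, 1.498, -0, 1.331, -0.223], TCP at [0.206, -0.483, 0.25] pointing down, gripper open.
Joint ranges: [-2.94, 2.94], [-0.97, 2.17], [0.19, 2.56], [-1.23, 4.37], [0.02, 3.11], [-2.88, 2.88]. Speed limits (rad/s): [2.39, 2.39, 3.01, 3.14, 3.14, 3.14].

INTERFACE

Orientations are given as a rotation vector (axis times angle).
In Python, from cell import env, imaging gives the robot as it stands.
- The arm moves only by the shell command python3 -m jog 'ROWS' [FORCE]. ROWS is JSON, a list of rows, each an object of numbers: "hand": the gripper's target within -1 to 1 (fully open at 1, half-way at 0, shut at -1); "x", "y", "z": the shift along the tool's x, y, z in m; "wx", "wy", "wz": the turn, a rotation vector about the tool's x, y, z in degrees. A call has 1 to 8 rows; each row is the pose to reach, as a shift and turn from the pose measured when the call began, along the tool's axes at that moment; what a row does not reach only later rows make up. A row lasts 1/12 s, in which the tool goes at most 41.7 mm and 7.16 degrees, less where a joint would pass 70% of its speed; a pose out of reach is approached as far as the arm can. A call with a gripper value outside its range is refused whole. The fingers move at their own pace and stop on an object; FORCE is the grip in N (left out, the last holds). Time passes only in rows, so rows that repeat a pose let the fingers close. It gives the time, the measured TCP pose, the force and the opening at its end, in the units of the state.
- env.observe(): the state, without advancing time (a new reading comes with each control period).
- imaging.snapshot(name): name is "side" or "top" or "wrist"; returns a dict with "image" (400x640x3 uint8, blue, green, red), "depth" (400x640 float32, m along the optical axis (not along the pixel's ray), 0 where there is no reading), "camera_matrix" (3x3 intrinsics, pixels), "rvec" (rotation vector, rad) and "tvec" (3), from world to camera coordinates, as OpenCV has them; the wrist camera has in their place "mount" (4x4, takes a point from camera to tool coordinates, whose origin is the TCP and whose axes are the flange's). Camera axes: x right, y down, z forward; pixel columns grow to the right and rows downward; lengths in m; the calibration is good to about 2 mm. A picture is of the moment at which its call begins: read the wrist's pose just before it.
- env.sign_off(): hands the job in, once; it reports no verdict.
The state is a dict: "time_s": time; "qpos": joint angles; "qvel": joint speeds; "joint_efforts": joint torques, N m; "eef_pos": TCP position; "ee_rot": TCP orientation; "force": force on the tool from outside, world axes, zero at the start; "wrist_torque": the same for the moment, N m; "opening": finger opening in m.
Only numpy, scipy, OpenCV 4.12 (cv2) and the standard library are available. Lean on these libraries where they do the work, as an engineer would, in place of code of your own. Each camera call takes 0.05 s, during which the arm holds its last target. There are 200 camera calls.

## Working session

There is one attempt and no reset: what is moved stays moved. The work goes in short steps, Python scripts to look and compute and a shell command to move; the robot and the scene stay as the last step left them, time stands still between calls to the robot, and variables do not carry over. Pictures are saved under pics/ and viewed, about 12 in all and at most 16, crops included, and the job is handed in when it is done.

```bash
ls; mkdir -p pics
python3 - <<'E'
from cell import env, imaging
import cv2, numpy as np
o=env.observe(); print({k:np.round(v,4).tolist() for k,v in o.items()})
for n in ("top","side"):
    s=imaging.snapshot(n); cv2.imwrite(f"pics/{n}0.png",s["image"]); np.savez(f"pics/{n}0.npz",**s)
    print(n,s["camera_matrix"].tolist(),s["rvec"],s["tvec"], -cv2.Rodrigues(np.array(s["rvec"],float))[0].T@np.array(s["tvec"]))
E
```

```text
pics
{'time_s': 0.0, 'qpos': [-1.3904, 0.3135, 1.4984, -0.0, 1.331, -0.2234], 'qvel': [-0.0008, 0.0002, 0.0005, 0.0003, -0.0002, -0.0011], 'joint_efforts': [0.0003, -40.2219, -25.2267, 0.0695, 0.0353, -0.0001], 'eef_pos': [0.2062, -0.4826, 0.2492], 'ee_rot': [-3.0766, -0.6297, -0.0], 'force': [0.019, 0.5528, 0.287], 'wrist_torque': [-0.0158, -0.0197, -0.0257], 'opening': 0.0883}
top [[405.64011288403657, 0.0, 315.01443272261037], [0.0, 405.64011288403657, 203.69608617034615], [0.0, 0.0, 1.0]] [ 2.19686451 -2.18777936  0.07874106] [-0.01326534  0.51432     1.08618404] [ 0.44347804 -0.00302324  1.11705635]
side [[434.781419046572, 0.0, 321.59219945357825], [0.0, 434.781419046572, 200.35300738845046], [0.0, 0.0, 1.0]] [ 0.16221394 -2.78348457  1.34153364] [0.50409341 0.08460322 0.9208301 ] [0.42587632 0.72115843 0.63855761]
```

View pics/top0.png

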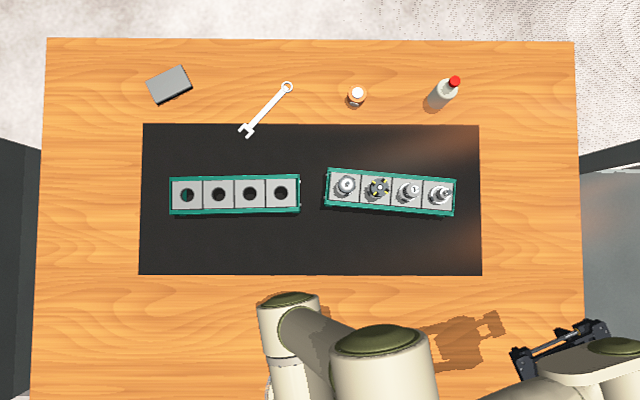

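View pics/side0.png

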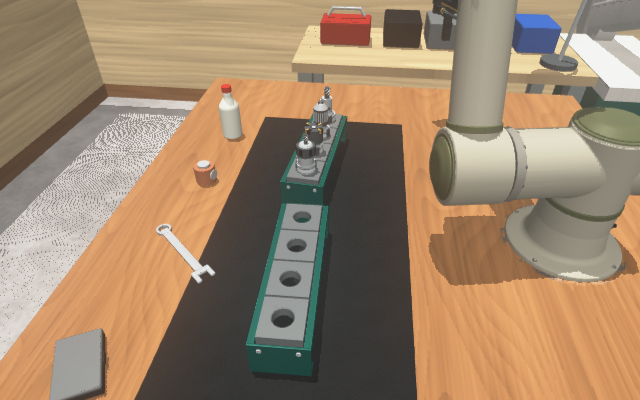

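```bash
cat > h.py <<'E'
import cv2, numpy as np
def world(s,R=None,t=None):
    K=s["camera_matrix"]; d=s["depth"]; v,u=np.indices(d.shape)
    p=np.stack([(u-K[0,2])/K[0,0]*d,(v-K[1,2])/K[1,1]*d,d],-1)
    if R is None:
        Rc=cv2.Rodrigues(np.array(s["rvec"],float))[0]; R=Rc.T; t=-Rc.T@np.array(s["tvec"])
    return p@R.T+t
def ray(s,uv,z):
    K=s["camera_matrix"]; R=cv2.Rodrigues(np.array(s["rvec"],float))[0]; c=-R.T@s["tvec"]
    d=R.T@np.linalg.inv(K)@[uv[0],uv[1],1]; return c+d*(z-c[2])/d[2]
E
python3 - <<'E'
from h import *
for n in("top","side"):
    s=dict(np.load(f"pics/{n}0.npz")); P=world(s)
    for nm,lo,hi in(("tgt",0.03,0.5),("src",-0.5,0.02)):
        img=s["image"].astype(int); sat=img.max(2)-img.min(2)
        m=(s["depth"]>0)&(abs(P[...,2]-.08)<.008)&(P[...,1]>lo)&(P[...,1]<hi)&(P[...,0]>.3)&(P[...,0]<.65)&(sat<25)
        q=P[m][:,:2]; r=cv2.minAreaRect((q*1000).astype(np.float32)); print(n,nm,m.sum(),np.round(r[0],1),np.round(r[1],1),r[2],np.median(P[m][:,2]))
        # axis by edges
        c=q.mean(0);print("  mean",c)
    g=s["image"]
s=dict(np.load("pics/top0.npz"))
for uv in((187,194),(218.5,194),(249.5,193.5),(280.5,193)): print(np.round(ray(s,uv,.08),4))
P=world(s); m=(s["depth"]>0)&(P[...,2]>.1)&(P[...,2]<.2)&(P[...,0]>.35)&(P[...,1]<0)&(P[...,0]<.62)
nn,l,st,ce=cv2.connectedComponentsWithStats(m.astype(np.uint8))
for i in range(1,nn):
    if st[i,4]>30: q=P[l==i]; print(st[i],q.mean(0),q[:,2].max())
c=cv2.resize(s["image"][155:225,310:470],None,fx=5,fy=5,interpolation=cv2.INTER_CUBIC); cv2.imwrite("pics/crop1.png",c)
E
```

```text
top tgt 2802 [535.3 196.4] [ 74.  315.4] 1.561945915222168 0.07910690260310227
  mean [0.53549699 0.19787034]
top src 2077 [ 543.5 -207.5] [317.6  74. ] 85.05315399169922 0.0785875431647125
  mean [ 0.54184111 -0.20304207]
side tgt 5071 [534.4 197.8] [ 73.7 319.5] 1.4972487688064575 0.07927857764631652
  mean [0.5338381  0.22597856]
side src 990 [ 542.5 -203.4] [319.7  91.8] 88.42527770996094 0.07957438565441566
  mean [ 0.53450771 -0.14577608]
[0.5337 0.3171 0.08  ]
[0.5341 0.2366 0.08  ]
[0.5357 0.1573 0.08  ]
[0.5374 0.078  0.08  ]
[337 175  19  20 264] [ 0.55371462 -0.08601621  0.14364396] 0.17093440914599656
[369 178  21  20 306] [ 0.54697448 -0.16485795  0.14054132] 0.14831290079377213
[403 182  19  18 242] [ 0.53942825 -0.24184403  0.1515616 ] 0.1785016971276573
[432 187  21  17 204] [ 0.53264578 -0.32012249  0.13477833] 0.17390568215443925
```

View pics/crop1.png

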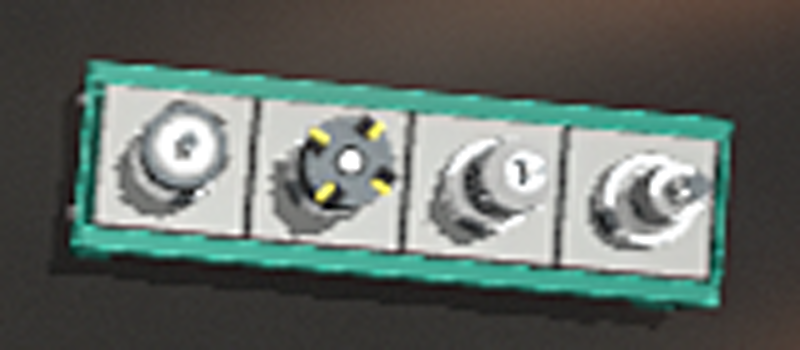

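```bash
cat >> h.py <<'E'
from scipy.spatial.transform import Rotation as Ro
# tool yaw a: world angle (deg) of the tool's y (jaw) axis, tool pointing down
def go(xyz,a):
    from cell import env
    o=env.observe(); R0=Ro.from_rotvec(o["ee_rot"]); a=np.radians(a)
    y=np.array([np.cos(a),np.sin(a),0]); z=np.array([0,0,-1.]); R1=Ro.from_matrix(np.c_[np.cross(y,z),y,z])
    print("t",round(o["time_s"],2),"pos",np.round(o["eef_pos"],4),"shift mm",np.round(R0.inv().apply(np.array(xyz)-o["eef_pos"])*1000,1),"turn",np.round((R0.inv()*R1).as_rotvec(degrees=True),2),"F",np.round(o["force"],1),"open",round(o["opening"]*1000,1))
E
python3 -c "
from h import *
from cell import imaging
go([.5438,-.088,.30],-4.95)
m=np.array(imaging.snapshot('wrist')['mount']);print(m.round(3))"
```

```text
t 0.1 pos [ 0.2062 -0.4826  0.2492] shift mm [ 465.5 -230.3  -50.4] turn [-5.000e-02 -5.000e-02 -6.191e+01] F [-0.9  0.5  0.4] open 88.2
[[-0.    -0.957 -0.29   0.076]
 [ 1.    -0.001  0.001 -0.001]
 [-0.001 -0.29   0.957 -0.135]
 [ 0.     0.     0.     1.   ]]
```

```bash
python3 -m jog '[{"x":0.233,"y":-0.115,"z":-0.05,"wz":-31},{"x":0.233,"y":-0.115,"z":-0.05,"wz":-31},{"x":0.233,"y":-0.115,"z":-0.05,"wz":-31},{"x":0.233,"y":-0.115,"z":-0.05,"wz":-31},{"x":0.233,"y":-0.115,"z":-0.05,"wz":-31},{"x":0.233,"y":-0.115,"z":-0.05,"wz":-31},{"x":0.233,"y":-0.115,"z":-0.05,"wz":-31},{"x":0.233,"y":-0.115,"z":-0.05,"wz":-31}]'; python3 -c "
from h import *
go([.5438,-.088,.30],-4.95)"
```

```text
t 0.15 pos [ 0.2062 -0.4826  0.2493] shift mm [ 465.5 -230.3  -50.4] turn [-4.000e-02 -4.000e-02 -6.191e+01] F [ 0.7  0.2 -0.3] open 88.3invalid input
```

```bash
python3 -m jog '[{"hand":1,"x":0.233,"y":-0.115,"z":-0.05,"wx":0,"wy":0,"wz":-31},{"hand":1,"x":0.233,"y":-0.115,"z":-0.05,"wx":0,"wy":0,"wz":-31},{"hand":1,"x":0.233,"y":-0.115,"z":-0.05,"wx":0,"wy":0,"wz":-31},{"hand":1,"x":0.233,"y":-0.115,"z":-0.05,"wx":0,"wy":0,"wz":-31},{"hand":1,"x":0.233,"y":-0.115,"z":-0.05,"wx":0,"wy":0,"wz":-31},{"hand":1,"x":0.233,"y":-0.115,"z":-0.05,"wx":0,"wy":0,"wz":-31},{"hand":1,"x":0.233,"y":-0.115,"z":-0.05,"wx":0,"wy":0,"wz":-31},{"hand":1,"x":0.233,"y":-0.115,"z":-0.05,"wx":0,"wy":0,"wz":-31}]'; python3 -c "
from h import *
go([.5438,-.088,.30],-4.95)"
```

```text
time_s: 0.82
eef_pos: [0.377, -0.2831, 0.3002]
ee_rot: [2.794, 1.435, 0.002]
force: [-0.5, -0.1, 0.4]
opening: 0.0884
t 0.82 pos [ 0.377  -0.2831  0.3002] shift mm [255.8  21.9   0.4] turn [ 5.000e-02 -3.000e-02 -3.067e+01] F [-0.5 -0.1  0.4] open 88.4
```

```bash
python3 -m jog '[{"hand":1,"x":0.256,"y":0.022,"z":0,"wx":0,"wy":0,"wz":-30.7},{"hand":1,"x":0.256,"y":0.022,"z":0,"wx":0,"wy":0,"wz":-30.7},{"hand":1,"x":0.256,"y":0.022,"z":0,"wx":0,"wy":0,"wz":-30.7},{"hand":1,"x":0.256,"y":0.022,"z":0,"wx":0,"wy":0,"wz":-30.7},{"hand":1,"x":0.256,"y":0.022,"z":0,"wx":0,"wy":0,"wz":-30.7},{"hand":1,"x":0.256,"y":0.022,"z":0,"wx":0,"wy":0,"wz":-30.7},{"hand":1,"x":0.256,"y":0.022,"z":0,"wx":0,"wy":0,"wz":-30.7},{"hand":1,"x":0.256,"y":0.022,"z":0,"wx":0,"wy":0,"wz":-30.7}]'
cat >> h.py <<'E'
def wrist(name):
    from cell import env,imaging
    o=env.observe(); s=imaging.snapshot("wrist"); m=np.array(s["mount"]); R=Ro.from_rotvec(o["ee_rot"]).as_matrix()
    T=np.eye(4);T[:3,:3]=R;T[:3,3]=o["eef_pos"]; W=T@m; Rc=W[:3,:3].T
    s["rvec"]=cv2.Rodrigues(Rc)[0].ravel(); s["tvec"]=-Rc@W[:3,3]
    cv2.imwrite(f"pics/{name}.png",s["image"]); np.savez(f"pics/{name}.npz",**s); return s
E
python3 -c "
from h import *
wrist('w1');go([.5538,-.088,.30],-4.95)"
```

```text
time_s: 1.48
eef_pos: [0.5448, -0.0869, 0.2994]
ee_rot: [-2.311, -2.127, -0.0]
force: [-1.1, 0.0, -0.3]
opening: 0.0885
t 1.53 pos [ 0.5439 -0.0883  0.2996] shift mm [ 1.1  9.8 -0.4] turn [-0.03 -0.01  0.08] F [ 0.6 -0.1  1.1] open 87.9
```

View pics/w1.png

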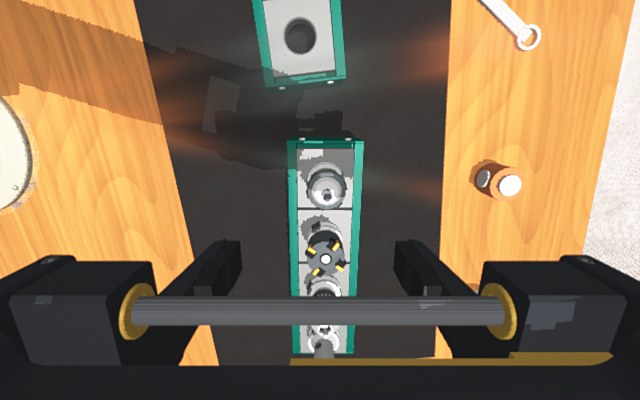

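Run:
```python
from h import *
s=dict(np.load("pics/w1.npz")); R=cv2.Rodrigues(s["rvec"])[0]; P=world(s)
img=s["image"].astype(int); sat=img.max(2)-img.min(2)
m=(s["depth"]>0)&(abs(P[...,2]-.08)<.006)&(sat<30)&(np.indices(sat.shape)[0]>135)&(abs(P[...,0]-.54)<.06)&(P[...,1]<0)
r=cv2.minAreaRect((P[m][:,:2]*1000).astype(np.float32)); print("src",r,np.median(P[m][:,2]))
q=P[m][:,:2]
d=np.radians(-4.95); ux=np.array([np.cos(d),np.sin(d)]);uy=np.array([-ux[1],ux[0]])
print("x range",np.percentile(q@ux,[.5,99.5]),"y max",(q@uy).max())
for lo,hi,n in((.132,.146,"collet nut/top"),(.128,.146,"face"),(.094,.102,"flanges")):
    k=(s["depth"]>0)&(P[...,2]>lo)&(P[...,2]<hi)&(abs(P[...,0]-.54)<.06)&(P[...,1]<0)
    nn,l,st,ce=cv2.connectedComponentsWithStats(k.astype(np.uint8))
    for i in range(1,nn):
        if st[i,4]>80: c,rad=cv2.minEnclosingCircle((P[l==i][:,:2]*1000).astype(np.float32)); print(n,st[i,:2],st[i,4],np.round(c,1),round(rad,1))
print("exp",[np.round(np.array([.5435,-.2075])+t*uy,4) for t in(.12,.04,-.04,-.12)])
g=cv2.cvtColor(s["image"],cv2.COLOR_BGR2GRAY); k=(g[5:70,270:330]<95).astype(np.uint8); nn,l,st,ce=cv2.connectedComponentsWithStats(k)
for i in range(1,nn):
    if st[i,4]>100: print(st[i],ray(s,ce[i]+[270,5],.08));
```

```text
src ((545.053955078125, -204.7660675048828), (316.42242431640625, 72.08365631103516), 84.97740936279297) 0.07956580368756128
x range [0.52486072 0.5964055 ] y max 0.0011964832739128576
collet nut/top [306 169] 751 [555.4 -85.1] 22.2
collet nut/top [305 237] 1197 [ 548.5 -164.3] 24.3
face [306 169] 767 [555.4 -85.1] 22.2
face [305 235] 1237 [ 548.5 -164.3] 24.3
face [314 350] 113 [ 534.5 -319.6] 13.0
flanges [306 163] 202 [555.2 -83. ] 23.4
flanges [308 224] 170 [ 548.8 -160.1] 21.6
flanges [307 279] 322 [ 541.8 -243.4] 23.8
flanges [308 330] 102 [ 520.3 -321.3] 18.0
exp [array([ 0.5539, -0.0879]), array([ 0.547 , -0.1676]), array([ 0.54  , -0.2474]), array([ 0.5331, -0.3271])]
[ 15  14  30  35 815] [0.53980864 0.07864538 0.08      ]
```

```bash
python3 -m jog '[{"hand":1,"x":0.004,"y":0.011,"z":0.02,"wx":0,"wy":0,"wz":0},{"hand":1,"x":0.004,"y":0.011,"z":0.05,"wx":0,"wy":0,"wz":0},{"hand":1,"x":0.004,"y":0.011,"z":0.08,"wx":0,"wy":0,"wz":0},{"hand":1,"x":0.004,"y":0.011,"z":0.11,"wx":0,"wy":0,"wz":0},{"hand":1,"x":0.004,"y":0.011,"z":0.14,"wx":0,"wy":0,"wz":0},{"hand":1,"x":0.004,"y":0.011,"z":0.16,"wx":0,"wy":0,"wz":0},{"hand":1,"x":0.004,"y":0.011,"z":0.172,"wx":0,"wy":0,"wz":0},{"hand":1,"x":0.004,"y":0.011,"z":0.175,"wx":0,"wy":0,"wz":0}]'; python3 -c "
from h import *
wrist('w2');go([.5552,-.0853,.124],-4.95)"
```

```text
time_s: 2.2
eef_pos: [0.5532, -0.087, 0.1225]
ee_rot: [-2.314, -2.119, 0.004]
force: [0.0, -1.3, 0.7]
opening: 0.0884
t 2.25 pos [ 0.5538 -0.0869  0.1234] shift mm [ 1.7  1.2 -0.6] turn [-0.18 -0.04 -0.05] F [0.6 0.4 0.4] open 88.2
```

View pics/w2.png

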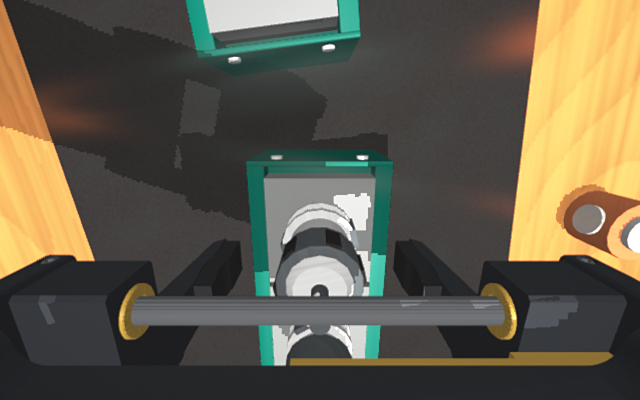

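```bash
python3 -m jog '[{"hand":1,"x":0.0015,"y":0.001,"z":0,"wx":0,"wy":0,"wz":0},{"hand":-1,"x":0.0015,"y":0.001,"z":0,"wx":0,"wy":0,"wz":0},{"hand":-1,"x":0.0015,"y":0.001,"z":0,"wx":0,"wy":0,"wz":0},{"hand":-1,"x":0.0015,"y":0.001,"z":0,"wx":0,"wy":0,"wz":0},{"hand":-1,"x":0.0015,"y":0.001,"z":0,"wx":0,"wy":0,"wz":0},{"hand":-1,"x":0.0015,"y":0.001,"z":0,"wx":0,"wy":0,"wz":0},{"hand":-1,"x":0.0015,"y":0.001,"z":0,"wx":0,"wy":0,"wz":0},{"hand":-1,"x":0.0015,"y":0.001,"z":0,"wx":0,"wy":0,"wz":0}]' 40; python3 -c "
from h import *
go([.5552,-.0853,.124],-4.95)"
```

```text
time_s: 2.92
eef_pos: [0.5549, -0.0854, 0.1235]
ee_rot: [-2.314, -2.121, 0.002]
force: [-0.1, -0.5, -0.2]
opening: 0.0433
t 2.92 pos [ 0.5549 -0.0854  0.1235] shift mm [ 0.2  0.2 -0.5] turn [-0.17 -0.04 -0.05] F [-0.1 -0.5 -0.2] open 43.3
```

```bash
python3 -m jog '[{"hand":-1,"x":0,"y":0,"z":0,"wx":0,"wy":0,"wz":0},{"hand":-1,"x":0,"y":0,"z":-0.007,"wx":0,"wy":0,"wz":0},{"hand":-1,"x":0,"y":0,"z":-0.02,"wx":0,"wy":0,"wz":0},{"hand":-1,"x":0,"y":0,"z":-0.037,"wx":0,"wy":0,"wz":0},{"hand":-1,"x":0,"y":0,"z":-0.055,"wx":0,"wy":0,"wz":0},{"hand":-1,"x":0,"y":0,"z":-0.075,"wx":0,"wy":0,"wz":0},{"hand":-1,"x":0,"y":0,"z":-0.095,"wx":0,"wy":0,"wz":0},{"hand":-1,"x":0,"y":0,"z":-0.1,"wx":0,"wy":0,"wz":0}]'; python3 -c "
from h import *
go([.5335,.318,.225],1.53)
s=wrist('w3')"
```

```text
time_s: 3.58
eef_pos: [0.5559, -0.0856, 0.2262]
ee_rot: [2.315, 2.122, 0.0]
force: [-0.3, -0.5, -5.5]
opening: 0.0405
t 3.58 pos [ 0.5559 -0.0856  0.2262] shift mm [400.2 -57.4   1.1] turn [ 0.04  0.02 -6.52] F [-0.3 -0.5 -5.5] open 40.5
```

View pics/w3.png

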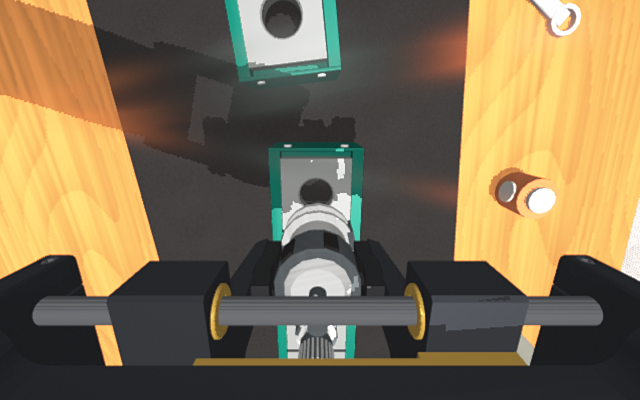

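```bash
python3 -m jog '[{"hand":-1,"x":0.012,"y":-0.002,"z":0,"wx":0,"wy":0,"wz":0},{"hand":-1,"x":0.04,"y":-0.006,"z":0,"wx":0,"wy":0,"wz":-1},{"hand":-1,"x":0.075,"y":-0.011,"z":0,"wx":0,"wy":0,"wz":-2},{"hand":-1,"x":0.11,"y":-0.016,"z":0,"wx":0,"wy":0,"wz":-3},{"hand":-1,"x":0.145,"y":-0.021,"z":0,"wx":0,"wy":0,"wz":-4},{"hand":-1,"x":0.18,"y":-0.026,"z":0,"wx":0,"wy":0,"wz":-5},{"hand":-1,"x":0.215,"y":-0.031,"z":0,"wx":0,"wy":0,"wz":-6},{"hand":-1,"x":0.25,"y":-0.036,"z":0,"wx":0,"wy":0,"wz":-6.5}]'
python3 -m jog '[{"hand":-1,"x":0.015,"y":0,"z":0,"wx":0,"wy":0,"wz":0},{"hand":-1,"x":0.02,"y":0,"z":0,"wx":0,"wy":0,"wz":0},{"hand":-1,"x":0.02,"y":0,"z":0,"wx":0,"wy":0,"wz":0}]'
python3 - <<'E'
from h import *
s=wrist('w4'); go([.5335,.318,.225],1.53)
g=cv2.cvtColor(s["image"],cv2.COLOR_BGR2GRAY); k=(g[:230]<100).astype(np.uint8); nn,l,st,ce=cv2.connectedComponentsWithStats(k)
for i in range(1,nn):
    if 300<st[i,4]<3000: print(st[i],np.round(ray(s,ce[i],.08),4),np.round(ray(s,st[i,:2]+st[i,2:4]/2-.5,.08),4))
E
```

```text
time_s: 4.3
eef_pos: [0.5403, 0.1689, 0.2237]
ee_rot: [-2.189, -2.251, 0.003]
force: [-0.3, -0.4, -6.1]
opening: 0.0405
time_s: 4.55
eef_pos: [0.5387, 0.1904, 0.2221]
ee_rot: [-2.186, -2.252, 0.007]
force: [0.2, -0.8, -6.0]
opening: 0.0407
t 4.6 pos [0.5392 0.1891 0.2225] shift mm [129.   -2.   -2.6] turn [-0.28  0.04  0.1 ] F [-0.6 -0.9 -6.4] open 40.7
[ 571    0   28   66 1004] [0.7654 0.345  0.08  ] [0.7657 0.3444 0.08  ]
[273   3  85   5 425] [0.5319 0.3584 0.08  ] [0.5319 0.3584 0.08  ]
[297  36  36  28 520] [0.5314 0.3246 0.08  ] [0.5324 0.3246 0.08  ]
[298 130  35  34 971] [0.5352 0.2404 0.08  ] [0.5351 0.2403 0.08  ]
```

View pics/w4.png

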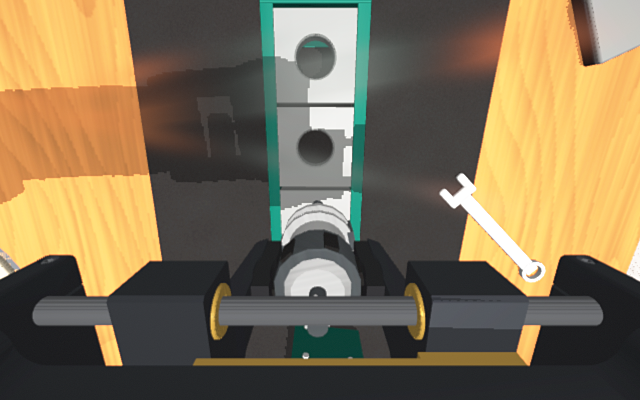

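Run:
```python
from h import *
s=dict(np.load("pics/w4.npz"))
for uv in((315.5,56.5),(315.5,147.5),(315,104),(315,187.5)): print(np.round(ray(s,uv,.08),4))
P=world(s); img=s["image"].astype(int); sat=img.max(2)-img.min(2)
m=(s["depth"]>0)&(abs(P[...,2]-.08)<.005)&(sat<25)&(np.indices(sat.shape)[0]<190)&(abs(P[...,0]-.535)<.06)
d=np.radians(1.53); ux=np.array([np.cos(d),np.sin(d)]);uy=np.array([-ux[1],ux[0]]); q=P[m][:,:2]
r=np.percentile(q@ux,[.5,99.5]); print(r,r.mean(),"ymax",np.percentile(q@uy,99.9)); 
for t in(.237,.317): print(t,(r.mean()-t*ux[1])/ux[0])
```

```text
[0.5334 0.319  0.08  ]
[0.5356 0.2394 0.08  ]
[0.5341 0.2792 0.08  ]
[0.5362 0.1995 0.08  ]
[0.50569649 0.57708951] 0.5413930010622369 ymax 0.34225764161081923
0.237 0.5352558432718144
0.317 0.533119052343039
```

```bash
python3 -m jog '[{"hand":-1,"x":0.015,"y":0,"z":0,"wx":0,"wy":0,"wz":0},{"hand":-1,"x":0.045,"y":-0.001,"z":0,"wx":0,"wy":0,"wz":0},{"hand":-1,"x":0.075,"y":-0.002,"z":0,"wx":0,"wy":0,"wz":0},{"hand":-1,"x":0.105,"y":-0.002,"z":0,"wx":0,"wy":0,"wz":0},{"hand":-1,"x":0.125,"y":-0.002,"z":0,"wx":0,"wy":0,"wz":0},{"hand":-1,"x":0.13,"y":-0.002,"z":0,"wx":0,"wy":0,"wz":0},{"hand":-1,"x":0.13,"y":-0.002,"z":0,"wx":0,"wy":0,"wz":0},{"hand":-1,"x":0.13,"y":-0.002,"z":0,"wx":0,"wy":0,"wz":0}]'; python3 -c "
from h import *
go([.5335,.319,.1235],1.53)"
```

```text
time_s: 5.27
eef_pos: [0.5338, 0.3176, 0.2219]
ee_rot: [-2.189, -2.25, 0.008]
force: [0.1, 0.9, -6.3]
opening: 0.0405
t 5.27 pos [0.5338 0.3176 0.2219] shift mm [ 1.6  0.3 98.4] turn [-0.32  0.1   0.04] F [ 0.1  0.9 -6.3] open 40.5
```

```bash
python3 -m jog '[{"hand":-1,"x":0.0015,"y":0,"z":0.01,"wx":-0.3,"wy":0.1,"wz":0},{"hand":-1,"x":0.0015,"y":0,"z":0.025,"wx":-0.3,"wy":0.1,"wz":0},{"hand":-1,"x":0.0015,"y":0,"z":0.04,"wx":-0.3,"wy":0.1,"wz":0},{"hand":-1,"x":0.0015,"y":0,"z":0.053,"wx":-0.3,"wy":0.1,"wz":0},{"hand":-1,"x":0.0015,"y":0,"z":0.065,"wx":-0.3,"wy":0.1,"wz":0},{"hand":-1,"x":0.0015,"y":0,"z":0.076,"wx":-0.3,"wy":0.1,"wz":0},{"hand":-1,"x":0.0015,"y":0,"z":0.085,"wx":-0.3,"wy":0.1,"wz":0},{"hand":-1,"x":0.0015,"y":0,"z":0.088,"wx":-0.3,"wy":0.1,"wz":0}]'; python3 -c "
from h import *
go([.5335,.319,.1235],1.53)"
```

```text
time_s: 5.93
eef_pos: [0.533, 0.3179, 0.1325]
ee_rot: [-2.191, -2.25, 0.004]
force: [-1.2, -0.1, -6.2]
opening: 0.041
t 5.93 pos [0.533  0.3179 0.1325] shift mm [1.1 0.5 9. ] turn [-0.14  0.04 -0.03] F [-1.2 -0.1 -6.2] open 41.0
```

```bash
python3 -m jog '[{"hand":-1,"x":0,"y":0,"z":0.002,"wx":0,"wy":0,"wz":0},{"hand":-1,"x":0,"y":0,"z":0.004,"wx":0,"wy":0,"wz":0},{"hand":-1,"x":0,"y":0,"z":0.006,"wx":0,"wy":0,"wz":0},{"hand":-1,"x":0,"y":0,"z":0.007,"wx":0,"wy":0,"wz":0},{"hand":-1,"x":0,"y":0,"z":0.008,"wx":0,"wy":0,"wz":0},{"hand":-1,"x":0,"y":0,"z":0.0085,"wx":0,"wy":0,"wz":0},{"hand":-1,"x":0,"y":0,"z":0.0085,"wx":0,"wy":0,"wz":0}]'; python3 -c "
from h import *
go([.5335,.319,.1235],1.53)"
```

```text
time_s: 6.52
eef_pos: [0.533, 0.3179, 0.124]
ee_rot: [-2.191, -2.25, 0.003]
force: [0.5, 0.2, -5.8]
opening: 0.0407
t 6.52 pos [0.533  0.3179 0.124 ] shift mm [1.  0.5 0.5] turn [-0.13  0.04 -0.03] F [ 0.5  0.2 -5.8] open 40.7
```

```bash
for i in 1 2; do python3 -m jog '[{"hand":-1,"x":0,"y":0,"z":0.0007,"wx":0,"wy":0,"wz":0},{"hand":-1,"x":0,"y":0,"z":0.0007,"wx":0,"wy":0,"wz":0}]' | egrep 'pos|force'; done
```

```text
eef_pos: [0.5331, 0.318, 0.1235]
force: [-0.3, -0.4, -6.0]
eef_pos: [0.5331, 0.318, 0.1235]
force: [-3.2, -1.4, -0.1]
```

```bash
python3 -m jog '[{"hand":-1,"x":0,"y":0,"z":0.0005,"wx":0,"wy":0,"wz":0},{"hand":-1,"x":0,"y":0,"z":0.0008,"wx":0,"wy":0,"wz":0}]' | egrep 'pos|force'; python3 -m jog '[{"hand":-1,"x":0,"y":0,"z":0,"wx":0,"wy":0,"wz":0},{"hand":0.3,"x":0,"y":0,"z":0,"wx":0,"wy":0,"wz":0},{"hand":1,"x":0,"y":0,"z":0,"wx":0,"wy":0,"wz":0},{"hand":1,"x":0,"y":0,"z":0,"wx":0,"wy":0,"wz":0},{"hand":1,"x":0,"y":0,"z":0,"wx":0,"wy":0,"wz":0},{"hand":1,"x":0,"y":0,"z":0,"wx":0,"wy":0,"wz":0},{"hand":1,"x":0,"y":0,"z":0,"wx":0,"wy":0,"wz":0}]'; python3 -c "
from h import *
go([.5335,.319,.30],1.53);wrist('w5')"
```

```text
eef_pos: [0.5332, 0.318, 0.1234]
force: [-4.1, -2.4, 5.8]
time_s: 7.6
eef_pos: [0.5333, 0.3181, 0.1235]
ee_rot: [-2.192, -2.25, 0.001]
force: [-0.0, -0.3, -0.4]
opening: 0.0785
t 7.6 pos [0.5333 0.3181 0.1235] shift mm [ 9.000e-01  1.000e-01 -1.765e+02] turn [-0.05  0.02 -0.01] F [-0.  -0.3 -0.4] open 78.5
```

View pics/w5.png

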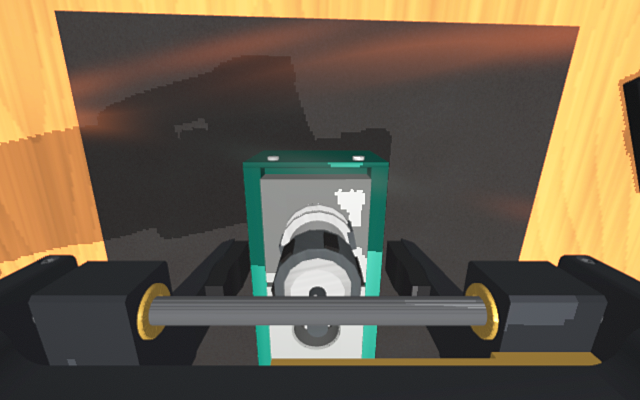

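```bash
python3 -m jog '[{"hand":1,"x":0,"y":0,"z":-0.01,"wx":0,"wy":0,"wz":0},{"hand":1,"x":0,"y":0,"z":-0.04,"wx":0,"wy":0,"wz":0},{"hand":1,"x":0,"y":0,"z":-0.075,"wx":0,"wy":0,"wz":0},{"hand":1,"x":0,"y":0,"z":-0.11,"wx":0,"wy":0,"wz":0},{"hand":1,"x":-0.04,"y":0,"z":-0.14,"wx":0,"wy":0,"wz":1},{"hand":1,"x":-0.08,"y":0,"z":-0.14,"wx":0,"wy":0,"wz":2},{"hand":1,"x":-0.12,"y":0,"z":-0.14,"wx":0,"wy":0,"wz":3},{"hand":1,"x":-0.16,"y":0,"z":-0.14,"wx":0,"wy":0,"wz":4}]'
python3 -c "
from h import *
go([.5483,-.1645,.26],-4.95)"
```

```text
time_s: 8.32
eef_pos: [0.5373, 0.1586, 0.2651]
ee_rot: [2.268, 2.172, 0.001]
force: [1.3, 0.6, 0.3]
opening: 0.0885
t 8.32 pos [0.5373 0.1586 0.2651] shift mm [-322.3   25.     5.2] turn [0.08 0.01 2.47] F [1.3 0.6 0.3] open 88.5
```

```bash
python3 -m jog '[{"hand":1,"x":-0.04,"y":0.003,"z":0.005,"wx":0,"wy":0,"wz":2.5},{"hand":1,"x":-0.08,"y":0.006,"z":0.005,"wx":0,"wy":0,"wz":2.5},{"hand":1,"x":-0.12,"y":0.009,"z":0.005,"wx":0,"wy":0,"wz":2.5},{"hand":1,"x":-0.16,"y":0.012,"z":0.005,"wx":0,"wy":0,"wz":2.5},{"hand":1,"x":-0.20,"y":0.016,"z":0.005,"wx":0,"wy":0,"wz":2.5},{"hand":1,"x":-0.24,"y":0.019,"z":0.005,"wx":0,"wy":0,"wz":2.5},{"hand":1,"x":-0.27,"y":0.022,"z":0.005,"wx":0,"wy":0,"wz":2.5},{"hand":1,"x":-0.295,"y":0.0235,"z":0.005,"wx":0,"wy":0,"wz":2.5}]'
python3 -m jog '[{"hand":1,"x":-0.024,"y":0.002,"z":0,"wx":0,"wy":0,"wz":0},{"hand":1,"x":-0.024,"y":0.002,"z":0,"wx":0,"wy":0,"wz":0},{"hand":1,"x":-0.024,"y":0.002,"z":0,"wx":0,"wy":0,"wz":0}]'
cat > m.py <<'E'
from h import *
import sys
# circles of horizontal bands near the TCP, from wrist depth
s=wrist(sys.argv[1]); P=world(s)
for lo,hi in((.094,.102),(.105,.128),(.13,.146),(.148,.157)):
    k=(s["depth"]>0)&(P[...,2]>lo)&(P[...,2]<hi)&(abs(P[...,0]-.54)<.05)
    nn,l,st,ce=cv2.connectedComponentsWithStats(k.astype(np.uint8))
    for i in range(1,nn):
        if st[i,4]>80:
            c,rad=cv2.minEnclosingCircle((P[l==i][:,:2]*1000).astype(np.float32)); print((lo,hi),st[i],np.round(c,1),round(rad,1))
E
python3 m.py w6; python3 -c "
from h import *
go([.5483,-.1645,.12],-4.95)"
```

```text
time_s: 8.98
eef_pos: [0.5478, -0.1397, 0.261]
ee_rot: [2.316, 2.119, 0.002]
force: [-0.1, -0.6, 0.6]
opening: 0.0881
time_s: 9.23
eef_pos: [0.5475, -0.1646, 0.2615]
ee_rot: [2.318, 2.117, 0.002]
force: [0.0, 0.8, 0.6]
opening: 0.088
(0.094, 0.102) [297 170  41  19 153] [ 549.  -159.4] 21.8
(0.094, 0.102) [297 239  41  28 452] [ 541.3 -244.4] 23.9
(0.105, 0.128) [299 174  38  14 119] [ 549.7 -153.9] 18.7
(0.105, 0.128) [301 248  34  19 208] [ 542.1 -239.5] 18.0
(0.13, 0.146) [ 292  177   51   51 1779] [ 548.4 -165. ] 24.4
(0.13, 0.146) [300 256  36  20 255] [ 541.6 -241.4] 18.4
(0.13, 0.146) [306 325  24  25 426] [ 535.  -323.5] 14.4
(0.148, 0.157) [299 265  37  31 315] [ 541.4 -243.4] 18.4
t 9.28 pos [ 0.5476 -0.1636  0.2615] shift mm [ -0.8   0.4 141.6] turn [ 0.16  0.03 -0.15] F [-0.7 -0.1  0.3] open 88.1
```

View pics/w6.png

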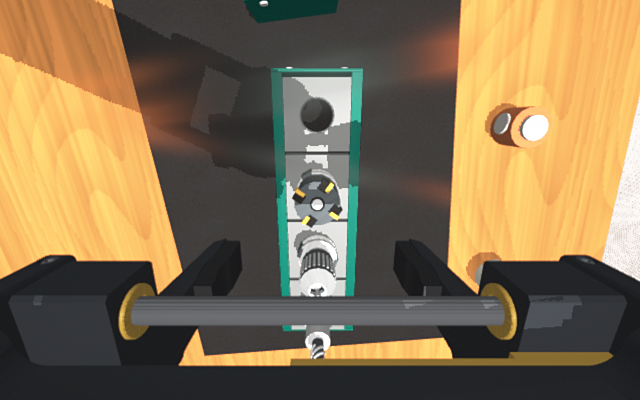

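```bash
python3 -m jog '[{"hand":1,"x":-0.001,"y":0.0005,"z":0.02,"wx":0,"wy":0,"wz":0},{"hand":1,"x":-0.001,"y":0.0005,"z":0.05,"wx":0,"wy":0,"wz":0},{"hand":1,"x":-0.001,"y":0.0005,"z":0.08,"wx":0,"wy":0,"wz":0},{"hand":1,"x":-0.001,"y":0.0005,"z":0.105,"wx":0,"wy":0,"wz":0},{"hand":1,"x":-0.001,"y":0.0005,"z":0.125,"wx":0,"wy":0,"wz":0},{"hand":1,"x":-0.001,"y":0.0005,"z":0.137,"wx":0,"wy":0,"wz":0},{"hand":1,"x":-0.001,"y":0.0005,"z":0.141,"wx":0,"wy":0,"wz":0},{"hand":1,"x":-0.001,"y":0.0005,"z":0.141,"wx":0,"wy":0,"wz":0}]'; python3 -c "
from h import *
go([.5484,-.165,.12],-4.95)"
```

```text
time_s: 9.95
eef_pos: [0.5483, -0.1636, 0.1203]
ee_rot: [2.316, 2.121, 0.002]
force: [0.9, 0.4, -0.2]
opening: 0.0883
t 9.95 pos [ 0.5483 -0.1636  0.1203] shift mm [-1.4  0.2  0.3] turn [ 0.1   0.   -0.08] F [ 0.9  0.4 -0.2] open 88.3
```

Close and lift.

```bash
python3 -m jog '[{"hand":1,"x":-0.0013,"y":0,"z":0,"wx":0,"wy":0,"wz":0},{"hand":-1,"x":-0.0013,"y":0,"z":0,"wx":0,"wy":0,"wz":0},{"hand":-1,"x":-0.0013,"y":0,"z":0,"wx":0,"wy":0,"wz":0},{"hand":-1,"x":-0.0013,"y":0,"z":0,"wx":0,"wy":0,"wz":0},{"hand":-1,"x":-0.0013,"y":0,"z":0,"wx":0,"wy":0,"wz":0},{"hand":-1,"x":-0.0013,"y":0,"z":0,"wx":0,"wy":0,"wz":0},{"hand":-1,"x":-0.0013,"y":0,"z":0,"wx":0,"wy":0,"wz":0},{"hand":-1,"x":-0.0013,"y":0,"z":0,"wx":0,"wy":0,"wz":0}]' 40; python3 -m jog '[{"hand":-1,"x":0,"y":0,"z":0,"wx":0,"wy":0,"wz":0},{"hand":-1,"x":0,"y":0,"z":0,"wx":0,"wy":0,"wz":0}]'; python3 -m jog '[{"hand":-1,"x":0,"y":0,"z":-0.001,"wx":0,"wy":0,"wz":0},{"hand":-1,"x":0,"y":0,"z":-0.008,"wx":0,"wy":0,"wz":0},{"hand":-1,"x":0,"y":0,"z":-0.02,"wx":0,"wy":0,"wz":0},{"hand":-1,"x":0,"y":0,"z":-0.037,"wx":0,"wy":0,"wz":0},{"hand":-1,"x":0,"y":0,"z":-0.055,"wx":0,"wy":0,"wz":0},{"hand":-1,"x":0,"y":0,"z":-0.075,"wx":0,"wy":0,"wz":0},{"hand":-1,"x":0,"y":0,"z":-0.095,"wx":0,"wy":0,"wz":0},{"hand":-1,"x":0,"y":0,"z":-0.1,"wx":0,"wy":0,"wz":0}]'; python3 -c "
from h import *
go([.5353,.239,.22],1.53)"
```

```text
time_s: 10.62
eef_pos: [0.5481, -0.1649, 0.1202]
ee_rot: [2.316, 2.121, 0.001]
force: [1.8, 0.0, 1.3]
opening: 0.0434
time_s: 10.78
eef_pos: [0.5481, -0.1649, 0.1203]
ee_rot: [2.316, 2.121, 0.002]
force: [-0.2, -0.5, 0.0]
opening: 0.0431
time_s: 11.45
eef_pos: [0.5487, -0.1652, 0.2234]
ee_rot: [2.313, 2.118, 0.004]
force: [0.7, -0.6, -4.6]
opening: 0.0431
t 11.45 pos [ 0.5487 -0.1652  0.2234] shift mm [401.5 -48.7   2.5] turn [ 0.3   0.11 -6.55] F [ 0.7 -0.6 -4.6] open 43.1
```

```bash
python3 -m jog '[{"hand":-1,"x":0.012,"y":-0.002,"z":0,"wx":0,"wy":0,"wz":0},{"hand":-1,"x":0.04,"y":-0.005,"z":0,"wx":0,"wy":0,"wz":-1},{"hand":-1,"x":0.075,"y":-0.009,"z":0,"wx":0,"wy":0,"wz":-2},{"hand":-1,"x":0.11,"y":-0.013,"z":0,"wx":0,"wy":0,"wz":-3},{"hand":-1,"x":0.145,"y":-0.018,"z":0,"wx":0,"wy":0,"wz":-4},{"hand":-1,"x":0.18,"y":-0.022,"z":0,"wx":0,"wy":0,"wz":-5},{"hand":-1,"x":0.215,"y":-0.026,"z":0,"wx":0,"wy":0,"wz":-6},{"hand":-1,"x":0.25,"y":-0.03,"z":0,"wx":0,"wy":0,"wz":-6.5}]'; python3 -c "
from h import *
go([.5353,.2385,.22],1.53)"
```

```text
time_s: 12.12
eef_pos: [0.5395, 0.0888, 0.2216]
ee_rot: [2.189, 2.248, 0.001]
force: [1.0, 0.0, -4.6]
opening: 0.0437
t 12.12 pos [0.5395 0.0888 0.2216] shift mm [149.8  -0.2   1.3] turn [0.17 0.11 0.01] F [ 1.   0.  -4.6] open 43.7
```

```bash
python3 -m jog '[{"hand":-1,"x":0.03,"y":0,"z":0,"wx":0,"wy":0,"wz":0},{"hand":-1,"x":0.065,"y":0,"z":0,"wx":0,"wy":0,"wz":0},{"hand":-1,"x":0.1,"y":0,"z":0,"wx":0,"wy":0,"wz":0},{"hand":-1,"x":0.128,"y":0,"z":0,"wx":0,"wy":0,"wz":0},{"hand":-1,"x":0.145,"y":0,"z":0,"wx":0,"wy":0,"wz":0},{"hand":-1,"x":0.15,"y":0,"z":0,"wx":0,"wy":0,"wz":0},{"hand":-1,"x":0.15,"y":0,"z":0,"wx":0,"wy":0,"wz":0},{"hand":-1,"x":0.15,"y":0,"z":0,"wx":0,"wy":0,"wz":0}]'; python3 -c "
from h import *
go([.5354,.2385,.1203],1.53)"
```

```text
time_s: 12.78
eef_pos: [0.5351, 0.2383, 0.2205]
ee_rot: [2.189, 2.249, -0.001]
force: [-0.1, -0.7, -4.7]
opening: 0.0434
t 12.78 pos [0.5351 0.2383 0.2205] shift mm [  0.4   0.2 100.2] turn [0.08 0.15 0.01] F [-0.1 -0.7 -4.7] open 43.4
```

```bash
python3 -m jog '[{"hand":-1,"x":0.0005,"y":0,"z":0.01,"wx":0,"wy":0,"wz":0},{"hand":-1,"x":0.0005,"y":0,"z":0.025,"wx":0,"wy":0,"wz":0},{"hand":-1,"x":0.0005,"y":0,"z":0.04,"wx":0,"wy":0,"wz":0},{"hand":-1,"x":0.0005,"y":0,"z":0.054,"wx":0,"wy":0,"wz":0},{"hand":-1,"x":0.0005,"y":0,"z":0.066,"wx":0,"wy":0,"wz":0},{"hand":-1,"x":0.0005,"y":0,"z":0.078,"wx":0,"wy":0,"wz":0},{"hand":-1,"x":0.0005,"y":0,"z":0.087,"wx":0,"wy":0,"wz":0},{"hand":-1,"x":0.0005,"y":0,"z":0.09,"wx":0,"wy":0,"wz":0}]'; python3 -c "
from h import *
go([.5354,.2385,.1203],1.53)"
```

```text
time_s: 13.45
eef_pos: [0.5346, 0.2376, 0.1285]
ee_rot: [2.192, 2.249, -0.005]
force: [0.0, -0.3, -4.8]
opening: 0.0431
t 13.45 pos [0.5346 0.2376 0.1285] shift mm [1.  0.8 8.2] turn [-0.08  0.19 -0.06] F [ 0.  -0.3 -4.8] open 43.1
```

```bash
python3 -m jog '[{"hand":-1,"x":0.001,"y":0.0005,"z":0.002,"wx":0,"wy":0,"wz":0},{"hand":-1,"x":0.001,"y":0.0005,"z":0.004,"wx":0,"wy":0,"wz":0},{"hand":-1,"x":0.001,"y":0.0005,"z":0.006,"wx":0,"wy":0,"wz":0},{"hand":-1,"x":0.001,"y":0.0005,"z":0.007,"wx":0,"wy":0,"wz":0},{"hand":-1,"x":0.001,"y":0.0005,"z":0.0075,"wx":0,"wy":0,"wz":0},{"hand":-1,"x":0.001,"y":0.0005,"z":0.0075,"wx":0,"wy":0,"wz":0}]'|egrep 'pos|force'; for i in 1 2; do python3 -m jog '[{"hand":-1,"x":0,"y":0,"z":0.0006,"wx":0,"wy":0,"wz":0},{"hand":-1,"x":0,"y":0,"z":0.0006,"wx":0,"wy":0,"wz":0}]' | egrep 'pos|force'; done
```

```text
eef_pos: [0.5351, 0.2386, 0.1212]
force: [-0.2, 0.7, -5.6]
eef_pos: [0.5352, 0.2386, 0.1207]
force: [-0.8, -0.4, -4.7]
eef_pos: [0.5352, 0.2386, 0.1203]
force: [-1.7, -0.6, -2.5]
```

```bash
python3 -m jog '[{"hand":-1,"x":0,"y":0,"z":0.0008,"wx":0,"wy":0,"wz":0},{"hand":-1,"x":0,"y":0,"z":0.001,"wx":0,"wy":0,"wz":0}]' | egrep 'pos|force'; python3 -m jog '[{"hand":-1,"x":0,"y":0,"z":0,"wx":0,"wy":0,"wz":0},{"hand":0.3,"x":0,"y":0,"z":0,"wx":0,"wy":0,"wz":0},{"hand":1,"x":0,"y":0,"z":0,"wx":0,"wy":0,"wz":0},{"hand":1,"x":0,"y":0,"z":0,"wx":0,"wy":0,"wz":0},{"hand":1,"x":0,"y":0,"z":0,"wx":0,"wy":0,"wz":0},{"hand":1,"x":0,"y":0,"z":0,"wx":0,"wy":0,"wz":0},{"hand":1,"x":0,"y":0,"z":0,"wx":0,"wy":0,"wz":0}]'; python3 m.py w7;  python3 -c "
from h import *
go([.5413,-.2446,.27],-4.95)"
```

```text
eef_pos: [0.5352, 0.2386, 0.1203]
force: [-5.1, -2.5, 6.3]
time_s: 15.03
eef_pos: [0.5353, 0.2386, 0.1203]
ee_rot: [2.191, 2.248, -0.003]
force: [-0.1, -0.1, -0.0]
opening: 0.081
(0.094, 0.102) [281 212  74  36 709] [536.2 241.4] 22.3
(0.105, 0.128) [279 222  79  39 960] [536.1 243. ] 21.4
(0.105, 0.128) [387 238  39  49 725] [583.5 241.7] 12.0
(0.105, 0.128) [227 241  22  46 480] [493.  238.6] 9.9
(0.13, 0.146) [ 260   45  116  123 5668] [534.1 318.1] 22.3
(0.13, 0.146) [ 265  237  102   59 4558] [536.3 238.8] 24.5
(0.13, 0.146) [397 255  43  41 858] [583.8 242.2] 11.9
(0.13, 0.146) [215 257  24  39 515] [492.3 238.9] 9.6
(0.13, 0.146) [286 325  57  12 349] [534.9 219.9] 13.5
(0.148, 0.157) [410 274  43  22 615] [583.3 246.9] 8.4
(0.148, 0.157) [206 277  20  19 286] [493.1 244. ] 5.2
t 15.08 pos [0.5353 0.2386 0.1203] shift mm [-483.7   -6.5 -148.1] turn [0.01 0.19 6.44] F [ 0.1 -0.6  0. ] open 84.9
```

```bash
python3 -m jog '[{"hand":1,"x":0,"y":0,"z":-0.01,"wx":0,"wy":0,"wz":0},{"hand":1,"x":0,"y":0,"z":-0.04,"wx":0,"wy":0,"wz":0},{"hand":1,"x":0,"y":0,"z":-0.075,"wx":0,"wy":0,"wz":0},{"hand":1,"x":-0.01,"y":0,"z":-0.11,"wx":0,"wy":0,"wz":0},{"hand":1,"x":-0.04,"y":0,"z":-0.14,"wx":0,"wy":0,"wz":1},{"hand":1,"x":-0.08,"y":0,"z":-0.15,"wx":0,"wy":0,"wz":2},{"hand":1,"x":-0.12,"y":0,"z":-0.15,"wx":0,"wy":0,"wz":3},{"hand":1,"x":-0.16,"y":0,"z":-0.15,"wx":0,"wy":0,"wz":4}]'
python3 -m jog '[{"hand":1,"x":-0.04,"y":0.001,"z":0,"wx":0,"wy":0,"wz":2.5},{"hand":1,"x":-0.08,"y":0.002,"z":0,"wx":0,"wy":0,"wz":2.5},{"hand":1,"x":-0.12,"y":0.004,"z":0,"wx":0,"wy":0,"wz":2.5},{"hand":1,"x":-0.16,"y":0.006,"z":0,"wx":0,"wy":0,"wz":2.5},{"hand":1,"x":-0.20,"y":0.008,"z":0,"wx":0,"wy":0,"wz":2.5},{"hand":1,"x":-0.24,"y":0.01,"z":0,"wx":0,"wy":0,"wz":2.5},{"hand":1,"x":-0.27,"y":0.011,"z":0,"wx":0,"wy":0,"wz":2.5},{"hand":1,"x":-0.295,"y":0.012,"z":0,"wx":0,"wy":0,"wz":2.5}]'
python3 -c "
from h import *
go([.5413,-.2446,.27],-4.95)"
```

```text
time_s: 15.75
eef_pos: [0.5393, 0.0776, 0.2727]
ee_rot: [2.266, 2.169, -0.001]
force: [0.7, -0.5, 0.4]
opening: 0.0878
time_s: 16.42
eef_pos: [0.5378, -0.2201, 0.2745]
ee_rot: [2.314, 2.117, -0.0]
force: [0.3, 0.3, -0.7]
opening: 0.0883
t 16.42 pos [ 0.5378 -0.2201  0.2745] shift mm [-24.1   5.6   4.6] turn [ 0.22  0.21 -0.16] F [ 0.3  0.3 -0.7] open 88.3
```

```bash
python3 -m jog '[{"hand":1,"x":-0.024,"y":0.0055,"z":0,"wx":0.2,"wy":0.2,"wz":0},{"hand":1,"x":-0.024,"y":0.0055,"z":0,"wx":0.2,"wy":0.2,"wz":0},{"hand":1,"x":-0.024,"y":0.0055,"z":0,"wx":0.2,"wy":0.2,"wz":0}]'; python3 m.py w8;  python3 -c "
from h import *
go([.5413,-.2446,.132],-4.95)"
```

```text
time_s: 16.67
eef_pos: [0.5409, -0.2453, 0.2749]
ee_rot: [2.32, 2.118, 0.0]
force: [0.2, 0.0, -0.5]
opening: 0.0881
(0.094, 0.102) [296 168  43  28 353] [ 541.7 -244.6] 24.1
(0.094, 0.102) [299 233  38  33 406] [ 534.6 -323.9] 24.0
(0.105, 0.128) [305 243  26  17 235] [ 535.  -323.1] 15.0
(0.13, 0.146) [299 178  36  15 118] [ 541.6 -237.7] 17.3
(0.13, 0.146) [305 253  26  26 410] [ 534.8 -323.4] 13.9
(0.148, 0.157) [299 181  37  38 305] [ 541.6 -244.3] 18.4
t 16.72 pos [ 0.5411 -0.2442  0.275 ] shift mm [ -0.4   0.2 143. ] turn [ 0.03  0.   -0.18] F [-0.1  0.5 -0.6] open 87.9
```

```bash
python3 -m jog '[{"hand":1,"x":0,"y":0.0005,"z":0.02,"wx":0,"wy":0,"wz":0},{"hand":1,"x":0,"y":0.0005,"z":0.05,"wx":0,"wy":0,"wz":0},{"hand":1,"x":0,"y":0.0005,"z":0.08,"wx":0,"wy":0,"wz":0},{"hand":1,"x":0,"y":0.0005,"z":0.105,"wx":0,"wy":0,"wz":0},{"hand":1,"x":0,"y":0.0005,"z":0.125,"wx":0,"wy":0,"wz":0},{"hand":1,"x":0,"y":0.0005,"z":0.138,"wx":0,"wy":0,"wz":0},{"hand":1,"x":0,"y":0.0005,"z":0.143,"wx":0,"wy":0,"wz":0},{"hand":1,"x":0,"y":0.0005,"z":0.143,"wx":0,"wy":0,"wz":0}]'; python3 -c "
from h import *
go([.5416,-.2445,.131],-4.95)"
```

```text
time_s: 17.38
eef_pos: [0.5415, -0.243, 0.1316]
ee_rot: [-2.317, -2.121, -0.0]
force: [0.3, -0.6, 0.4]
opening: 0.0879
t 17.38 pos [ 0.5415 -0.243   0.1316] shift mm [-1.4  0.2  0.6] turn [-0.04 -0.04 -0.11] F [ 0.3 -0.6  0.4] open 87.9
```

```bash
python3 -m jog '[{"hand":1,"x":-0.0013,"y":0,"z":0,"wx":0,"wy":0,"wz":0},{"hand":-1,"x":-0.0013,"y":0,"z":0,"wx":0,"wy":0,"wz":0},{"hand":-1,"x":-0.0013,"y":0,"z":0,"wx":0,"wy":0,"wz":0},{"hand":-1,"x":-0.0013,"y":0,"z":0,"wx":0,"wy":0,"wz":0},{"hand":-1,"x":-0.0013,"y":0,"z":0,"wx":0,"wy":0,"wz":0},{"hand":-1,"x":-0.0013,"y":0,"z":0,"wx":0,"wy":0,"wz":0},{"hand":-1,"x":-0.0013,"y":0,"z":0,"wx":0,"wy":0,"wz":0},{"hand":-1,"x":-0.0013,"y":0,"z":0,"wx":0,"wy":0,"wz":0}]' 40; python3 -m jog '[{"hand":-1,"x":0,"y":0,"z":0,"wx":0,"wy":0,"wz":0},{"hand":-1,"x":0,"y":0,"z":0,"wx":0,"wy":0,"wz":0},{"hand":-1,"x":0,"y":0,"z":0,"wx":0,"wy":0,"wz":0}]'; python3 -m jog '[{"hand":-1,"x":0,"y":0,"z":-0.001,"wx":0,"wy":0,"wz":0},{"hand":-1,"x":0,"y":0,"z":-0.008,"wx":0,"wy":0,"wz":0},{"hand":-1,"x":0,"y":0,"z":-0.02,"wx":0,"wy":0,"wz":0},{"hand":-1,"x":0,"y":0,"z":-0.037,"wx":0,"wy":0,"wz":0},{"hand":-1,"x":0,"y":0,"z":-0.055,"wx":0,"wy":0,"wz":0},{"hand":-1,"x":0,"y":0,"z":-0.075,"wx":0,"wy":0,"wz":0},{"hand":-1,"x":0,"y":0,"z":-0.095,"wx":0,"wy":0,"wz":0},{"hand":-1,"x":0,"y":0,"z":-0.1,"wx":0,"wy":0,"wz":0}]'; python3 -c "
from h import *
go([.5375,.1585,.231],1.53)"
```

```text
time_s: 18.05
eef_pos: [0.5414, -0.2444, 0.1316]
ee_rot: [-2.317, -2.12, -0.0]
force: [-0.9, -0.6, -0.4]
opening: 0.0432
time_s: 18.3
eef_pos: [0.5412, -0.2444, 0.1316]
ee_rot: [-2.316, -2.12, 0.0]
force: [-2.3, 1.0, 1.9]
opening: 0.0347
time_s: 18.97
eef_pos: [0.5421, -0.2449, 0.235]
ee_rot: [2.315, 2.119, 0.002]
force: [0.2, -0.1, -3.4]
opening: 0.0349
t 18.97 pos [ 0.5421 -0.2449  0.235 ] shift mm [401.4 -40.2   3.2] turn [ 0.18  0.1  -6.59] F [ 0.2 -0.1 -3.4] open 34.9
```

```bash
python3 -m jog '[{"hand":-1,"x":0.012,"y":-0.001,"z":0,"wx":0,"wy":0,"wz":0},{"hand":-1,"x":0.04,"y":-0.004,"z":0,"wx":0,"wy":0,"wz":-1},{"hand":-1,"x":0.075,"y":-0.008,"z":0,"wx":0,"wy":0,"wz":-2},{"hand":-1,"x":0.11,"y":-0.011,"z":0,"wx":0,"wy":0,"wz":-3},{"hand":-1,"x":0.145,"y":-0.015,"z":0,"wx":0,"wy":0,"wz":-4},{"hand":-1,"x":0.18,"y":-0.018,"z":0,"wx":0,"wy":0,"wz":-5},{"hand":-1,"x":0.215,"y":-0.021,"z":0,"wx":0,"wy":0,"wz":-6},{"hand":-1,"x":0.25,"y":-0.025,"z":0,"wx":0,"wy":0,"wz":-6.5}]'; python3 -c "
from h import *
go([.5375,.1585,.231],1.53)"
```

```text
time_s: 19.63
eef_pos: [0.5382, 0.0089, 0.2332]
ee_rot: [2.191, 2.249, -0.0]
force: [0.6, 0.4, -4.4]
opening: 0.0352
t 19.63 pos [0.5382 0.0089 0.2332] shift mm [149.5   3.2   2. ] turn [ 0.06  0.07 -0.03] F [ 0.6  0.4 -4.4] open 35.2
```

```bash
python3 -m jog '[{"hand":-1,"x":0.03,"y":0.001,"z":0,"wx":0,"wy":0,"wz":0},{"hand":-1,"x":0.065,"y":0.002,"z":0,"wx":0,"wy":0,"wz":0},{"hand":-1,"x":0.1,"y":0.003,"z":0,"wx":0,"wy":0,"wz":0},{"hand":-1,"x":0.128,"y":0.003,"z":0,"wx":0,"wy":0,"wz":0},{"hand":-1,"x":0.145,"y":0.003,"z":0,"wx":0,"wy":0,"wz":0},{"hand":-1,"x":0.15,"y":0.003,"z":0,"wx":0,"wy":0,"wz":0},{"hand":-1,"x":0.15,"y":0.003,"z":0,"wx":0,"wy":0,"wz":0},{"hand":-1,"x":0.15,"y":0.003,"z":0,"wx":0,"wy":0,"wz":0}]'; python3 -c "
from h import *
go([.5375,.1585,.1316],1.53)"
```

```text
time_s: 20.3
eef_pos: [0.5368, 0.1587, 0.2323]
ee_rot: [2.191, 2.25, -0.002]
force: [-0.5, 0.2, -3.8]
opening: 0.0354
t 20.3 pos [0.5368 0.1587 0.2323] shift mm [ -0.    0.7 100.7] turn [-0.02  0.09 -0.01] F [-0.5  0.2 -3.8] open 35.4
```

```bash
python3 -m jog '[{"hand":-1,"x":0.0005,"y":0.001,"z":0.01,"wx":0,"wy":0,"wz":0},{"hand":-1,"x":0.0005,"y":0.001,"z":0.025,"wx":0,"wy":0,"wz":0},{"hand":-1,"x":0.0005,"y":0.001,"z":0.04,"wx":0,"wy":0,"wz":0},{"hand":-1,"x":0.0005,"y":0.001,"z":0.054,"wx":0,"wy":0,"wz":0},{"hand":-1,"x":0.0005,"y":0.001,"z":0.066,"wx":0,"wy":0,"wz":0},{"hand":-1,"x":0.0005,"y":0.001,"z":0.078,"wx":0,"wy":0,"wz":0},{"hand":-1,"x":0.0005,"y":0.001,"z":0.087,"wx":0,"wy":0,"wz":0},{"hand":-1,"x":0.0005,"y":0.001,"z":0.09,"wx":0,"wy":0,"wz":0}]'; python3 -c "
from h import *
go([.5375,.1585,.1316],1.53)"
```

```text
time_s: 20.97
eef_pos: [0.5372, 0.1582, 0.1403]
ee_rot: [-2.193, -2.248, 0.006]
force: [0.1, 0.0, -4.5]
opening: 0.0354
t 20.97 pos [0.5372 0.1582 0.1403] shift mm [0.3 0.4 8.7] turn [-0.18  0.1  -0.09] F [ 0.1  0.  -4.5] open 35.4
```

```bash
python3 -m jog '[{"hand":-1,"x":0.0005,"y":0.0005,"z":0.002,"wx":-0.2,"wy":0,"wz":0},{"hand":-1,"x":0.0005,"y":0.0005,"z":0.004,"wx":-0.2,"wy":0,"wz":0},{"hand":-1,"x":0.0005,"y":0.0005,"z":0.006,"wx":-0.2,"wy":0,"wz":0},{"hand":-1,"x":0.0005,"y":0.0005,"z":0.007,"wx":-0.2,"wy":0,"wz":0},{"hand":-1,"x":0.0005,"y":0.0005,"z":0.008,"wx":-0.2,"wy":0,"wz":0},{"hand":-1,"x":0.0005,"y":0.0005,"z":0.008,"wx":-0.2,"wy":0,"wz":0}]'|egrep 'pos|force'; for i in 1 2; do python3 -m jog '[{"hand":-1,"x":0,"y":0,"z":0.0006,"wx":0,"wy":0,"wz":0},{"hand":-1,"x":0,"y":0,"z":0.0006,"wx":0,"wy":0,"wz":0}]' | egrep 'pos|force'; done
```

```text
eef_pos: [0.5377, 0.1587, 0.1324]
force: [-0.2, -0.9, -3.8]
eef_pos: [0.5377, 0.1587, 0.1318]
force: [0.4, -0.4, -3.7]
eef_pos: [0.5378, 0.1588, 0.1316]
force: [-2.1, -0.8, -0.9]
```

```bash
python3 -m jog '[{"hand":-1,"x":0,"y":0,"z":0.0008,"wx":0,"wy":0,"wz":0},{"hand":-1,"x":0,"y":0,"z":0.001,"wx":0,"wy":0,"wz":0}]' | egrep 'pos|force'; python3 -m jog '[{"hand":-1,"x":0,"y":0,"z":0,"wx":0,"wy":0,"wz":0},{"hand":0.3,"x":0,"y":0,"z":0,"wx":0,"wy":0,"wz":0},{"hand":1,"x":0,"y":0,"z":0,"wx":0,"wy":0,"wz":0},{"hand":1,"x":0,"y":0,"z":0,"wx":0,"wy":0,"wz":0},{"hand":1,"x":0,"y":0,"z":0,"wx":0,"wy":0,"wz":0},{"hand":1,"x":0,"y":0,"z":0,"wx":0,"wy":0,"wz":0},{"hand":1,"x":0,"y":0,"z":0,"wx":0,"wy":0,"wz":0}]'; python3 m.py w9;  python3 -c "
from h import *
go([.5346,-.324,.27],-4.95)"
```

```text
eef_pos: [0.5378, 0.1588, 0.1315]
force: [-5.7, -1.0, 8.3]
time_s: 22.55
eef_pos: [0.5379, 0.1587, 0.1315]
ee_rot: [2.191, 2.248, -0.0]
force: [0.4, -0.0, 0.4]
opening: 0.073
(0.094, 0.102) [ 280  207   74   48 1304] [538.7 158.8] 24.1
(0.105, 0.128) [285 223  64  30 578] [537.9 164.6] 17.6
(0.105, 0.128) [228 238  28  37 243] [496.2 159.4] 11.7
(0.105, 0.128) [380 238  30  36 244] [581.8 161.7] 11.8
(0.13, 0.146) [ 258   45  116  123 9450] [536.1 238.4] 24.3
(0.13, 0.146) [281 234  72  37 869] [538.3 163. ] 18.1
(0.13, 0.146) [384 245  41  50 788] [582.  162.1] 12.2
(0.13, 0.146) [217 246  35  49 731] [496.6 159.7] 11.7
(0.148, 0.157) [ 279  251   77   45 1215] [538.6 159.4] 18.4
(0.148, 0.157) [395 261  41  35 470] [583.3 162.8] 11.5
(0.148, 0.157) [208 262  33  34 391] [495.5 161.1] 10.3
t 22.6 pos [0.5378 0.1587 0.1315] shift mm [-482.8  -15.3 -137.5] turn [0.1  0.11 6.41] F [-0.6  0.4  0.4] open 77.0
```

```bash
python3 -m jog '[{"hand":1,"x":0,"y":0,"z":-0.01,"wx":0,"wy":0,"wz":0},{"hand":1,"x":0,"y":0,"z":-0.04,"wx":0,"wy":0,"wz":0},{"hand":1,"x":0,"y":0,"z":-0.075,"wx":0,"wy":0,"wz":0},{"hand":1,"x":0,"y":0,"z":-0.11,"wx":0,"wy":0,"wz":0},{"hand":1,"x":-0.04,"y":0,"z":-0.138,"wx":0,"wy":0,"wz":1},{"hand":1,"x":-0.08,"y":-0.001,"z":-0.138,"wx":0,"wy":0,"wz":2},{"hand":1,"x":-0.12,"y":-0.003,"z":-0.138,"wx":0,"wy":0,"wz":3},{"hand":1,"x":-0.16,"y":-0.005,"z":-0.138,"wx":0,"wy":0,"wz":4}]'
python3 -m jog '[{"hand":1,"x":-0.04,"y":0,"z":0,"wx":0,"wy":0,"wz":2.5},{"hand":1,"x":-0.08,"y":0.001,"z":0,"wx":0,"wy":0,"wz":2.5},{"hand":1,"x":-0.12,"y":0.002,"z":0,"wx":0,"wy":0,"wz":2.5},{"hand":1,"x":-0.16,"y":0.003,"z":0,"wx":0,"wy":0,"wz":2.5},{"hand":1,"x":-0.20,"y":0.003,"z":0,"wx":0,"wy":0,"wz":2.5},{"hand":1,"x":-0.24,"y":0.003,"z":0,"wx":0,"wy":0,"wz":2.5},{"hand":1,"x":-0.27,"y":0.003,"z":0,"wx":0,"wy":0,"wz":2.5},{"hand":1,"x":-0.295,"y":0.003,"z":0,"wx":0,"wy":0,"wz":2.5}]'
python3 -c "
from h import *
go([.5346,-.324,.27],-4.95)"
```

```text
time_s: 23.27
eef_pos: [0.5365, -0.0014, 0.2714]
ee_rot: [2.267, 2.169, 0.002]
force: [-0.1, -0.5, -0.0]
opening: 0.0883
time_s: 23.93
eef_pos: [0.5258, -0.2988, 0.2727]
ee_rot: [2.315, 2.117, 0.002]
force: [0.6, 0.4, -0.2]
opening: 0.088
t 23.93 pos [ 0.5258 -0.2988  0.2727] shift mm [-24.3  11.1   2.8] turn [ 0.25  0.15 -0.17] F [ 0.6  0.4 -0.2] open 88.0
```

```bash
python3 -m jog '[{"hand":1,"x":-0.024,"y":0.011,"z":0,"wx":0.2,"wy":0.15,"wz":0},{"hand":1,"x":-0.024,"y":0.011,"z":0,"wx":0.2,"wy":0.15,"wz":0},{"hand":1,"x":-0.024,"y":0.011,"z":0,"wx":0.2,"wy":0.15,"wz":0}]'; python3 m.py w10;  python3 -c "
from h import *
go([.5346,-.324,.124],-4.95)"
```

```text
time_s: 24.18
eef_pos: [0.5343, -0.3245, 0.2729]
ee_rot: [2.32, 2.118, 0.001]
force: [0.7, 0.3, -0.2]
opening: 0.0883
(0.094, 0.102) [297 169  40  36 440] [ 534.7 -324.4] 24.2
(0.105, 0.128) [303 177  28  14 133] [ 534.6 -322.5] 15.0
(0.13, 0.146) [303 183  28  27 388] [ 534.7 -323.9] 14.0
t 24.23 pos [ 0.5345 -0.3234  0.2731] shift mm [ -0.6   0.  149.1] turn [ 0.06 -0.02 -0.19] F [ 0.1 -0.4 -0. ] open 88.0
```

```bash
python3 -m jog '[{"hand":1,"x":-0.001,"y":0,"z":0.02,"wx":0,"wy":0,"wz":0},{"hand":1,"x":-0.0015,"y":0,"z":0.05,"wx":0,"wy":0,"wz":0},{"hand":1,"x":-0.0015,"y":0,"z":0.08,"wx":0,"wy":0,"wz":0},{"hand":1,"x":-0.0015,"y":0,"z":0.11,"wx":0,"wy":0,"wz":0},{"hand":1,"x":-0.0015,"y":0,"z":0.13,"wx":0,"wy":0,"wz":0},{"hand":1,"x":-0.0015,"y":0,"z":0.143,"wx":0,"wy":0,"wz":0},{"hand":1,"x":-0.0015,"y":0,"z":0.149,"wx":0,"wy":0,"wz":0},{"hand":1,"x":-0.0015,"y":0,"z":0.149,"wx":0,"wy":0,"wz":0}]'; python3 -c "
from h import *
go([.5346,-.3241,.124],-4.95)"
```

```text
time_s: 24.9
eef_pos: [0.5344, -0.3237, 0.1237]
ee_rot: [-2.317, -2.12, -0.001]
force: [-0.7, 0.1, -1.3]
opening: 0.0881
t 24.9 pos [ 0.5344 -0.3237  0.1237] shift mm [-0.4  0.3 -0.3] turn [-0.01 -0.08 -0.13] F [-0.7  0.1 -1.3] open 88.1
```

```bash
python3 -m jog '[{"hand":1,"x":-0.0004,"y":0,"z":0,"wx":0,"wy":0,"wz":0},{"hand":-1,"x":-0.0004,"y":0,"z":0,"wx":0,"wy":0,"wz":0},{"hand":-1,"x":-0.0004,"y":0,"z":0,"wx":0,"wy":0,"wz":0},{"hand":-1,"x":-0.0004,"y":0,"z":0,"wx":0,"wy":0,"wz":0},{"hand":-1,"x":-0.0004,"y":0,"z":0,"wx":0,"wy":0,"wz":0},{"hand":-1,"x":-0.0004,"y":0,"z":0,"wx":0,"wy":0,"wz":0},{"hand":-1,"x":-0.0004,"y":0,"z":0,"wx":0,"wy":0,"wz":0},{"hand":-1,"x":-0.0004,"y":0,"z":0,"wx":0,"wy":0,"wz":0}]' 40; python3 -m jog '[{"hand":-1,"x":0,"y":0,"z":0,"wx":0,"wy":0,"wz":0},{"hand":-1,"x":0,"y":0,"z":0,"wx":0,"wy":0,"wz":0},{"hand":-1,"x":0,"y":0,"z":0,"wx":0,"wy":0,"wz":0},{"hand":-1,"x":0,"y":0,"z":0,"wx":0,"wy":0,"wz":0},{"hand":-1,"x":0,"y":0,"z":0,"wx":0,"wy":0,"wz":0}]'; python3 -m jog '[{"hand":-1,"x":0,"y":0,"z":-0.001,"wx":0,"wy":0,"wz":0},{"hand":-1,"x":0,"y":0,"z":-0.008,"wx":0,"wy":0,"wz":0},{"hand":-1,"x":0,"y":0,"z":-0.02,"wx":0,"wy":0,"wz":0},{"hand":-1,"x":0,"y":0,"z":-0.037,"wx":0,"wy":0,"wz":0},{"hand":-1,"x":0,"y":0,"z":-0.055,"wx":0,"wy":0,"wz":0},{"hand":-1,"x":0,"y":0,"z":-0.075,"wx":0,"wy":0,"wz":0},{"hand":-1,"x":0,"y":0,"z":-0.095,"wx":0,"wy":0,"wz":0},{"hand":-1,"x":0,"y":0,"z":-0.1,"wx":0,"wy":0,"wz":0}]'; python3 -c "
from h import *
go([.5397,.0787,.2237],1.53)"
```

```text
time_s: 25.57
eef_pos: [0.5343, -0.3241, 0.1237]
ee_rot: [-2.317, -2.12, -0.001]
force: [0.6, -0.2, 0.0]
opening: 0.0434
time_s: 25.98
eef_pos: [0.5342, -0.3241, 0.1236]
ee_rot: [-2.317, -2.12, -0.001]
force: [-1.6, 0.4, 0.4]
opening: 0.0267
time_s: 26.65
eef_pos: [0.535, -0.3248, 0.228]
ee_rot: [2.314, 2.118, 0.002]
force: [0.6, -0.6, -3.4]
opening: 0.0269
t 26.65 pos [ 0.535  -0.3248  0.228 ] shift mm [402.4 -31.1   3.3] turn [ 0.24  0.14 -6.61] F [ 0.6 -0.6 -3.4] open 26.9
```

```bash
python3 -m jog '[{"hand":-1,"x":0.012,"y":-0.001,"z":0,"wx":0,"wy":0,"wz":0},{"hand":-1,"x":0.04,"y":-0.003,"z":0,"wx":0,"wy":0,"wz":-1},{"hand":-1,"x":0.075,"y":-0.006,"z":0,"wx":0,"wy":0,"wz":-2},{"hand":-1,"x":0.11,"y":-0.009,"z":0,"wx":0,"wy":0,"wz":-3},{"hand":-1,"x":0.145,"y":-0.012,"z":0,"wx":0,"wy":0,"wz":-4},{"hand":-1,"x":0.18,"y":-0.014,"z":0,"wx":0,"wy":0,"wz":-5},{"hand":-1,"x":0.215,"y":-0.017,"z":0,"wx":0,"wy":0,"wz":-6},{"hand":-1,"x":0.25,"y":-0.02,"z":0,"wx":0,"wy":0,"wz":-6.5}]'; python3 -c "
from h import *
go([.5397,.0787,.2237],1.53)"
```

```text
time_s: 27.32
eef_pos: [0.5362, -0.0714, 0.2265]
ee_rot: [2.19, 2.248, 0.001]
force: [0.7, -0.4, -3.9]
opening: 0.027
t 27.32 pos [ 0.5362 -0.0714  0.2265] shift mm [150.    7.3   2.5] turn [ 0.16  0.11 -0.04] F [ 0.7 -0.4 -3.9] open 27.0
```

```bash
python3 -m jog '[{"hand":-1,"x":0.03,"y":0.002,"z":0,"wx":0,"wy":0,"wz":0},{"hand":-1,"x":0.065,"y":0.004,"z":0,"wx":0,"wy":0,"wz":0},{"hand":-1,"x":0.1,"y":0.006,"z":0,"wx":0,"wy":0,"wz":0},{"hand":-1,"x":0.128,"y":0.007,"z":0,"wx":0,"wy":0,"wz":0},{"hand":-1,"x":0.145,"y":0.007,"z":0,"wx":0,"wy":0,"wz":0},{"hand":-1,"x":0.15,"y":0.0075,"z":0,"wx":0,"wy":0,"wz":0},{"hand":-1,"x":0.15,"y":0.0075,"z":0,"wx":0,"wy":0,"wz":0},{"hand":-1,"x":0.15,"y":0.0075,"z":0,"wx":0,"wy":0,"wz":0}]'; python3 -c "
from h import *
go([.5397,.0787,.1237],1.53)"
```

```text
time_s: 27.98
eef_pos: [0.5395, 0.0785, 0.2258]
ee_rot: [2.19, 2.248, -0.0]
force: [-0.1, -0.8, -2.9]
opening: 0.0269
t 27.98 pos [0.5395 0.0785 0.2258] shift mm [  0.4   0.  102.1] turn [ 0.11  0.12 -0.03] F [-0.1 -0.8 -2.9] open 26.9
```

```bash
python3 -m jog '[{"hand":-1,"x":0.001,"y":0.0005,"z":0.01,"wx":0,"wy":0,"wz":0},{"hand":-1,"x":0.001,"y":0.0005,"z":0.025,"wx":0,"wy":0,"wz":0},{"hand":-1,"x":0.001,"y":0.0005,"z":0.04,"wx":0,"wy":0,"wz":0},{"hand":-1,"x":0.001,"y":0.0005,"z":0.054,"wx":0,"wy":0,"wz":0},{"hand":-1,"x":0.001,"y":0.0005,"z":0.066,"wx":0,"wy":0,"wz":0},{"hand":-1,"x":0.001,"y":0.0005,"z":0.078,"wx":0,"wy":0,"wz":0},{"hand":-1,"x":0.001,"y":0.0005,"z":0.088,"wx":0,"wy":0,"wz":0},{"hand":-1,"x":0.001,"y":0.0005,"z":0.0915,"wx":0,"wy":0,"wz":0}]'; python3 -c "
from h import *
go([.5397,.0787,.1237],1.53)"
```

```text
time_s: 28.65
eef_pos: [0.5394, 0.0786, 0.1322]
ee_rot: [2.193, 2.249, -0.003]
force: [-1.7, 0.6, -4.5]
opening: 0.0268
t 28.65 pos [0.5394 0.0786 0.1322] shift mm [0.1 0.4 8.5] turn [-0.06  0.11 -0.1 ] F [-1.7  0.6 -4.5] open 26.8
```

```bash
python3 -m jog '[{"hand":-1,"x":0,"y":0.0005,"z":0.002,"wx":0,"wy":0,"wz":0},{"hand":-1,"x":0,"y":0.0005,"z":0.004,"wx":0,"wy":0,"wz":0},{"hand":-1,"x":0,"y":0.0005,"z":0.006,"wx":0,"wy":0,"wz":0},{"hand":-1,"x":0,"y":0.0005,"z":0.007,"wx":0,"wy":0,"wz":0},{"hand":-1,"x":0,"y":0.0005,"z":0.008,"wx":0,"wy":0,"wz":0},{"hand":-1,"x":0,"y":0.0005,"z":0.008,"wx":0,"wy":0,"wz":0}]'|egrep 'pos|force'; for i in 1 2; do python3 -m jog '[{"hand":-1,"x":0,"y":0,"z":0.0006,"wx":0,"wy":0,"wz":0},{"hand":-1,"x":0,"y":0,"z":0.0006,"wx":0,"wy":0,"wz":0}]' | egrep 'pos|force'; done
```

```text
eef_pos: [0.5399, 0.0786, 0.1243]
force: [0.6, -0.1, -4.3]
eef_pos: [0.54, 0.0786, 0.1238]
force: [0.5, -0.3, -4.6]
eef_pos: [0.54, 0.0786, 0.1236]
force: [-2.7, -0.4, 2.1]
```

```bash
python3 -m jog '[{"hand":-1,"x":0,"y":0,"z":0.0008,"wx":0,"wy":0,"wz":0},{"hand":-1,"x":0,"y":0,"z":0.0008,"wx":0,"wy":0,"wz":0}]' | egrep 'pos|force'; python3 -m jog '[{"hand":-1,"x":0,"y":0,"z":0,"wx":0,"wy":0,"wz":0},{"hand":0.3,"x":0,"y":0,"z":0,"wx":0,"wy":0,"wz":0},{"hand":1,"x":0,"y":0,"z":0,"wx":0,"wy":0,"wz":0},{"hand":1,"x":0,"y":0,"z":0,"wx":0,"wy":0,"wz":0},{"hand":1,"x":0,"y":0,"z":0,"wx":0,"wy":0,"wz":0},{"hand":1,"x":0,"y":0,"z":0,"wx":0,"wy":0,"wz":0},{"hand":1,"x":0,"y":0,"z":0,"wx":0,"wy":0,"wz":0},{"hand":1,"x":0,"y":0,"z":0,"wx":0,"wy":0,"wz":0}]'; python3 -m jog '[{"hand":1,"x":0,"y":0,"z":-0.01,"wx":0,"wy":0,"wz":0},{"hand":1,"x":0,"y":0,"z":-0.04,"wx":0,"wy":0,"wz":0},{"hand":1,"x":0,"y":0,"z":-0.075,"wx":0,"wy":0,"wz":0},{"hand":1,"x":0,"y":0,"z":-0.11,"wx":0,"wy":0,"wz":0},{"hand":1,"x":-0.04,"y":0,"z":-0.15,"wx":0,"wy":0,"wz":0},{"hand":1,"x":-0.08,"y":0,"z":-0.15,"wx":0,"wy":0,"wz":0},{"hand":1,"x":-0.12,"y":0,"z":-0.15,"wx":0,"wy":0,"wz":0},{"hand":1,"x":-0.16,"y":0,"z":-0.15,"wx":0,"wy":0,"wz":0}]'; python3 -m jog '[{"hand":1,"x":-0.04,"y":0,"z":0,"wx":0,"wy":0,"wz":0},{"hand":1,"x":-0.08,"y":0,"z":0,"wx":0,"wy":0,"wz":0},{"hand":1,"x":-0.08,"y":0,"z":0,"wx":0,"wy":0,"wz":0},{"hand":1,"x":-0.08,"y":0,"z":0,"wx":0,"wy":0,"wz":0}]'
python3 - <<'E'
from cell import imaging; from h import *
a=imaging.snapshot("top"); b=imaging.snapshot("side")
A=cv2.resize(a["image"][150:235,155:315],(800,425),interpolation=cv2.INTER_CUBIC); cv2.imwrite("pics/f_top.png",A)
cv2.imwrite("pics/f_side.png",cv2.resize(b["image"][170:385,200:400],(500,537),interpolation=cv2.INTER_CUBIC))
for n,s in(("top",a),("side",b)):
    P=world(s)
    for lo,hi in((.094,.103),(.125,.147)):
        k=(s["depth"]>0)&(P[...,2]>lo)&(P[...,2]<hi)&(abs(P[...,0]-.54)<.05)&(P[...,1]>0.02)&(P[...,1]<.38)
        nn,l,st,ce=cv2.connectedComponentsWithStats(k.astype(np.uint8))
        for i in range(1,nn):
            if st[i,4]>40: c,r=cv2.minEnclosingCircle((P[l==i][:,:2]*1000).astype(np.float32)); print(n,lo,st[i,4],np.round(c,1),round(r,1),"zmed",np.median(P[l==i][:,2]).round(4))
E
```

```text
eef_pos: [0.54, 0.0785, 0.1236]
force: [-4.1, -1.1, 6.3]
time_s: 30.32
eef_pos: [0.5401, 0.0785, 0.1236]
ee_rot: [2.192, 2.248, -0.002]
force: [0.3, -0.3, 0.2]
opening: 0.0712
time_s: 30.98
eef_pos: [0.5438, -0.0761, 0.276]
ee_rot: [2.189, 2.247, -0.0]
force: [0.6, 0.4, -0.1]
opening: 0.088
time_s: 31.32
eef_pos: [0.5456, -0.1577, 0.2766]
ee_rot: [2.192, 2.244, -0.0]
force: [-0.2, 0.5, -0.1]
opening: 0.0879
top 0.094 74 [537.8 155.6] 23.7 zmed 0.0994
top 0.094 120 [541.1  75.8] 23.4 zmed 0.0995
top 0.094 62 [533.4 314.1] 22.6 zmed 0.099
top 0.125 286 [536.5 236.2] 24.0 zmed 0.1434
top 0.125 213 [534.5 315.8] 22.7 zmed 0.1429
top 0.125 70 [540.5  75.7] 13.7 zmed 0.1425
side 0.094 65 [527.1  78.9] 18.8 zmed 0.0998
side 0.094 50 [551.1 161.3] 13.4 zmed 0.0996
side 0.094 90 [523.4 162.1] 17.3 zmed 0.0996
side 0.094 142 [534.4 239.6] 23.2 zmed 0.0991
side 0.094 239 [532.9 317.6] 23.9 zmed 0.0993
side 0.125 184 [539.7  78.7] 14.4 zmed 0.1397
side 0.125 204 [536.6 160.5] 18.9 zmed 0.1362
side 0.125 652 [534.9 238.6] 24.4 zmed 0.1434
side 0.125 570 [533.2 317.5] 23.0 zmed 0.1428
```

View pics/f_top.png

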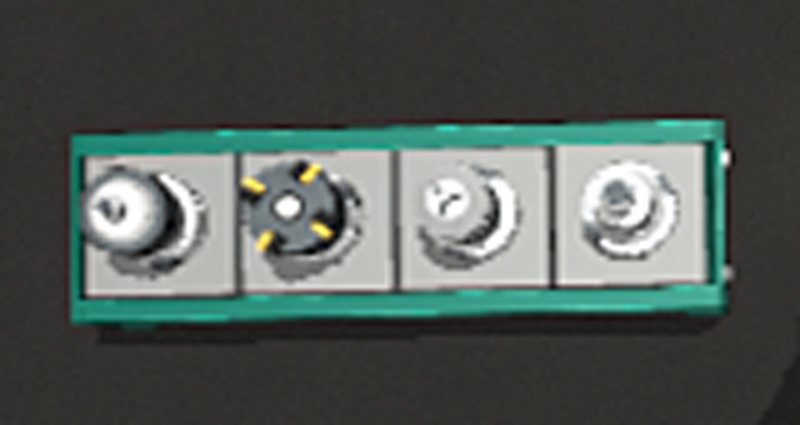

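View pics/f_side.png

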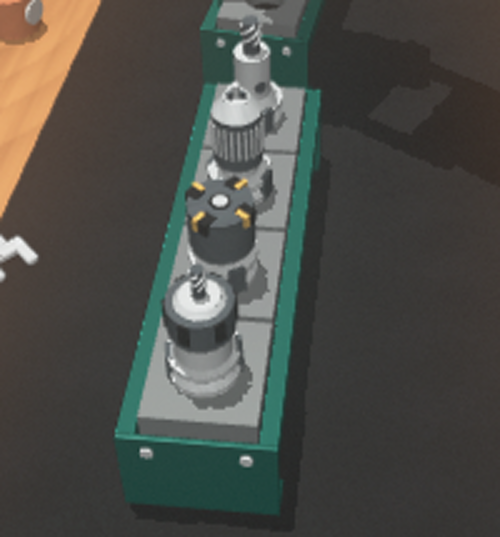

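All four stand upright with flanges on the sockets: collet chuck (crop 205,350), face mill (220,205), drill chuck (237,130) and end-mill holder (252,75). They are in the original order, and the robot is clear of them.

```bash
python3 -c "
from cell import env
print(env.sign_off())"
```

```text
the job is handed in; nothing more can be done
None
```

All four toolholders are now in the target rack in their original order, left to right: collet chuck, face mill, drill chuck, end-mill holder. The job was handed in at about 31 s on the robot's clock, well under the 106 s limit.

- **Handling:** I worked from the left so that no toolholder was carried over another. Each one was lowered until the socket took its weight, with about 6–8 N of downward press, before I let go.
- **Seating:** At release the gripper stood at the height at which it had gripped each toolholder in the source rack, within 0.1 mm. In the last camera checks all the flange tops were at 99–100 mm, against 100 mm expected.
- **Position:** In the side and wrist views the toolholders stand about 80 mm apart, within about 2 mm of the hole positions I had estimated. All four look upright, and the gripper was clear and touching nothing.
- **Disagreement:** The top camera reads about 2–3 mm lower in y than the wrist and side cameras. It did so for the racks as well, so I put it down to calibration.
- **Not measured:** Tilt was judged only by eye and from the flange heights.

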